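# Demould a chocolate block from under an overhanging lip

## Robot

A 6-joint arm with a two-finger parallel gripper is mounted at the origin on a cart in front of the work surface, level with it; the furniture and walls round the work are solid. World frame = base frame: x ahead of the robot, y to its left, z up, the work surface at z = 0. Lengths are in m, angles in rad, forces in N, time in s.
With the tool pointing down it reaches from about 0.4 to 0.825 m from the base axis. Payload 7 kg.
Tool frame: the origin (TCP) lies midway between the tips of the shut fingers; the grasp point (between the pads) lies 19 mm behind it; z points along the fingers, x is the direction in which the jaws open and shut, and the axes are right-handed (so a half turn about z gives the same grasp; the last joint's range is limited). The gripper opens to 88 mm and grips with 3 to 60 N. Pads are 19 mm wide; open, the fingers measure 130 mm over their backs; the gripper's body (78 mm by 193 mm) begins 47 mm behind the grasp point.
Start: joints at [-0.892, 0.359, 0.012, 0, -1.224, -0.288], TCP at [0.257, -0.624, 0.227] pointing down, gripper open.
Joint ranges: [-3.07, 3.07], [-1.43, 2.12], [-1.02, 1.25], [-3.03, 1.67], [-3.05, -0], [-3.03, 3.03]. Speed limits (rad/s): [2.39, 2.39, 3.01, 3.14, 3.14, 3.14].

## Interface

Orientations are given as [roll, pitch, yaw] about the fixed x, y, z axes, in that order (R = Rz(yaw) Ry(pitch) Rx(roll)).
In Python, from station import status, eyes, workorder gives the robot as it stands.
- The arm moves only by the shell command python3 -m jog 'ROWS' [OPENING] [FORCE]. ROWS is JSON, a list of rows, each a list of 6 numbers: the shift along the world's x, y, z in mm, then the turn, a rotation vector about the world's x, y, z in rad. A call has 1 to 12 rows; each row shifts and turns the pose as measured when the row begins; what a row does not reach is not made up. A row lasts 1/10 s, in which the tool goes at most 50 mm and 8.59 degrees, less where a joint would pass 70% of its speed; a pose out of reach is approached as far as the arm can. A call with a gripper value outside its range is refused whole. OPENING is the opening, from 0 (shut) to 1 (fully open), set as the call begins (- or left out, the last holds). The fingers move at their own pace and stop on an object; FORCE is the grip in N (left out, the last holds). Time passes only in rows, so rows that do not move let the fingers close. It gives the time, the measured TCP pose, the force and the opening at its end, in the units of the state.
- status.get_state(): the state, without advancing time (a new reading comes with each control period).
- eyes.grab_frame(name): name is "side" or "top" or "wrist"; returns the picture (480x640x3 uint8, blue, green, red); there is no depth.
- eyes.calibration(name): a dict with "camera_matrix" (3x3 intrinsics, pixels), "k1" (the pictures are not rectified: a ray, as slopes to the right and down, at radius r is drawn at 1 + k1 r^2 times it, then the intrinsics apply), "cam_to_world" (4x4, takes a point from camera to world coordinates); the wrist camera has in their place "hand_eye" (4x4, takes a point from camera to tool coordinates, whose origin is the TCP and whose axes are the tool frame's). Camera axes: x right, y up, looking along -z (the intrinsics and any distortion apply to the point x, -y, -z); pixel columns grow to the right and rows downward; lengths in m; the calibration is good to about 2 mm. A picture is of the moment at which its call begins: read the wrist's pose just before it. calibration takes no time and is no camera call.
- workorder.job_done(): hands the job in, once; it reports no verdict.
The state is a dict: "t": time; "q": joint angles; "qd": joint speeds; "joint_efforts": joint torques, N m; "eef_pos": TCP position; "ee_rot": TCP orientation; "force": force on the tool from outside, world axes, zero at the start; "moment": the same for the moment, N m; "width": finger opening in m.
Only numpy, scipy, OpenCV 4.12 (cv2) and the standard library are available. Lean on these libraries where they do the work, as an engineer would, in place of code of your own. Each camera call takes 0.05 s, during which the arm holds its last target. There are 200 camera calls.

## Task

Take the chocolate block out of the aluminium mould and lay it on the white cutting board: flat, segmented side up, wholly on the board and parallel to the board's long sides, set down gently rather than dropped, and let go. One end of the block is caught beneath the mould's overhanging blue lip, so raise its free end and draw it out slantwise, between the lip and the low blue wall at the other end, feeling for the right slant because the lip and wall are clamped at a different height each time; the mould is only standing there and must not be lifted, tipped or dragged off its place. Leave the timer and the two spice jars where they are.

Things in the scene. Friction and masses are not known exactly. Their poses are not given: they have to be found in the camera images.
- block: dark brown chocolate block, a rigid bar 120 (x) x 46 (y) x 30 (z) mm, 0.15 to 0.3 kg, top divided in 4 x 2 segments. Origin: centre of its underside; x along its length, z up. It starts lying in the mould's cavity, top flush with the side rails, its -x end under the lip, its +x end free.
- mould: aluminium mould, loose on the table, about 0.95 kg, footprint 172 (x) x 104 (y) mm. Origin: centre of its underside, z up. Cavity floor (base plate top) at z = 12 mm. Side rails: faces y = +-25 mm, top z = 42 mm, x = -78 to +10 mm; beyond x = +10 mm the sides are cut away so that fingers pass down beside the block. End wall at -x: inner face x = -74 mm; two posts there rise to z = 100 mm.
- plate_end (a point): middle of the top edge of the mould's base plate at its +x end. Above the plate stands the mould's height-adjustable blue gate, two parts moving as one: a lip (x = -86 to 0 mm, 78 mm wide, 6 mm thick) over the block's -x half, and a low wall at the +x end (x = 62 to 74 mm, 50 mm wide).
- mould_floor (a point): centre of the cavity floor. The gate is clamped at an unmeasured height, different each time: lip underside 40 to 62 mm above this floor, low wall's top always 27 mm below the lip's underside. The block slides out lengthwise over the wall, +x end raised about its lower -x edge: too little tilt meets the wall, too much the lip (6 to 9 degrees pass at the lowest gate, 16 to 24 at the highest).
- board: white cutting board 400 (x, long side) x 315 (y) x 12 mm (z), fixed. Origin: centre of its underside; top at z = 12 mm.
- timer: red and white kitchen timer, 68 mm across, 56 mm tall, standing on one corner of the board. Origin: centre of its underside. Bystander.
- green_jar: spice jar with a green cap, 42 mm across, 99 mm tall, behind the work. Origin: centre of its underside. Bystander.
- yellow_jar: spice jar with a yellow cap, 45 mm across, 100 mm tall, behind the work. Origin: centre of its underside. Bystander.
There are look-alikes about, which are no part of the job. Leave any purple look-alike of the block alone.

How it is judged:
At the end, for the whole second after the job is handed in: Block released, at rest, flat (0.06 rad) and segments up on the board, centre within 135 mm (long way) and 115 mm (across) of the board's centre, parallel to its long sides within 0.17 rad; mould level, within 40 mm of its start; timer and jars within 30 mm of theirs (x of block in the frame of board between -0.135 and 0.135 m and y of block in the frame of board between -0.115 and 0.115 m and z of block in the frame of board between 0.009 and 0.016 m and angle between block's own z axis and vertical below 0.06 rad and angle between the x axis of block and the x axis of board, either way round below 0.17 rad and linear speed of block below 0.02 m/s and angular speed of block below 0.1 rad/s and distance of mould from where it was at the start of the episode below 0.04 m and angle between mould's own z axis and vertical below 0.05 rad and distance of each of timer, green_jar, yellow_jar from where it was at the start of the episode below 0.03 m); the robot touches nothing.
It fails at once if the mould is lifted off the table (more than 8 mm), tipped (more than 0.12 rad) or dragged more than 40 mm (height (world z) of mould above 0.008 m or angle between mould's own z axis and vertical above 0.12 rad or distance of mould from where it was at the start of the episode above 0.04 m).
It fails at once if the block is dropped: it moves faster than 0.4 m/s while the fingers do not hold it (linear speed of block above 0.4 m/s and contact force between block and the fingers below 0.1 N).
It fails at once if the timer or a spice jar is moved more than 30 mm (distance of any of timer, green_jar, yellow_jar from where it was at the start of the episode above 0.03 m).
It also fails if it takes over 56 s, if anything falls off the work surface, if the arm or the gripper's body presses on something with over 40 N, if the wrist force passes 120 N, or if a joint passes its speed limit or range.

## Working session

There is one attempt and no reset: what is moved stays moved. The work goes in short steps, Python scripts to look and compute and a shell command to move; the robot and the scene stay as the last step left them, time stands still between calls to the robot, and variables do not carry over. Pictures are saved under pics/ and viewed, about 8 in all and at most 12, crops included, and the job is handed in when it is done.

```bash
ls; mkdir -p pics; cat > h.py <<'E'
import numpy as np, cv2
from station import status, eyes, workorder
def ray(name,u,v,c=None):
    c=c or eyes.calibration(name); K=np.array(c["camera_matrix"]); k=c["k1"]
    d=np.array([(u-K[0,2])/K[0,0],(v-K[1,2])/K[1,1]]); p=d.copy()
    for _ in range(20): p=d/(1+k*(p@p))
    T=np.array(c["cam_to_world"]); return T[:3,3],T[:3,:3]@np.array([p[0],-p[1],-1])
def atz(name,u,v,z):
    o,d=ray(name,u,v); return o+d*(z-o[2])/d[2]
def proj(name,P):
    c=eyes.calibration(name);K=np.array(c["camera_matrix"]);T=np.linalg.inv(np.array(c["cam_to_world"]))
    p=T[:3,:3]@np.array(P)+T[:3,3]; s=np.array([p[0]/-p[2],-p[1]/-p[2]]); s=s*(1+c["k1"]*(s@s))
    return K[0,0]*s[0]+K[0,2],K[1,1]*s[1]+K[1,2]
E
python3 - <<'E'
from h import *
for n in("top","side"):
    cv2.imwrite(f"pics/{n}0.png",eyes.grab_frame(n)); c=eyes.calibration(n); print(n,np.round(np.array(c["cam_to_world"]),3).tolist(),c["k1"],np.array(c["camera_matrix"]).tolist())
print(eyes.calibration("wrist")); print(status.get_state())
E
```

```text
pics
top [[0.029, 0.996, -0.088, 0.515], [-0.999, 0.031, 0.022, 0.089], [0.025, 0.087, 0.996, 1.2], [0.0, 0.0, 0.0, 1.0]] -0.08345970099785456 [[484.7585425943322, 0.0, 312.4333275732206], [0.0, 484.7585425943322, 239.00510097192108], [0.0, 0.0, 1.0]]
side [[0.716, -0.51, 0.476, 1.213], [0.698, 0.52, -0.492, -0.554], [0.003, 0.685, 0.728, 0.951], [0.0, 0.0, 0.0, 1.0]] -0.11499204910762875 [[527.8001458974165, 0.0, 313.0859315681943], [0.0, 527.8001458974165, 236.80577281442922], [0.0, 0.0, 1.0]]
{'camera_matrix': array([[349.6592897 ,   0.        , 318.2066175 ],
       [  0.        , 349.6592897 , 242.11801577],
       [  0.        ,   0.        ,   1.        ]]), 'k1': 0.010263155646490437, 'hand_eye': array([[ 9.99999422e-01, -8.45994713e-04, -6.63400950e-04,
        -8.42383859e-04],
       [-9.94009357e-04, -9.62651261e-01, -2.70742611e-01,
        -7.23855229e-02],
       [-4.09576944e-04,  2.70743113e-01, -9.62651546e-01,
        -1.58208208e-01],
       [ 0.00000000e+00,  0.00000000e+00,  0.00000000e+00,
         1.00000000e+00]])}
{'t': 0.1, 'q': array([-8.91886792e-01,  3.59333610e-01,  1.11732090e-02, -2.99615498e-04,
       -1.22411502e+00, -2.88107406e-01]), 'qd': array([ 0.00017836, -0.00143931,  0.00315845,  0.00169276,  0.00085763,
       -0.0013377 ]), 'joint_efforts': array([-1.43230507e-03, -5.84162557e+01,  2.93747842e+01,  7.01533914e+00,
        1.01850060e-02, -6.09446693e-05]), 'eef_pos': array([ 0.25694199, -0.62371827,  0.22571602]), 'ee_rot': array([-3.14144241e+00, -1.49816526e-03,  1.96149633e+00]), 'force': array([0.12132654, 0.58579609, 0.05361354]), 'moment': array([-0.01196096, -0.02004171, -0.04061873]), 'width': 0.08731952915995556}
```

View pics/top0.png

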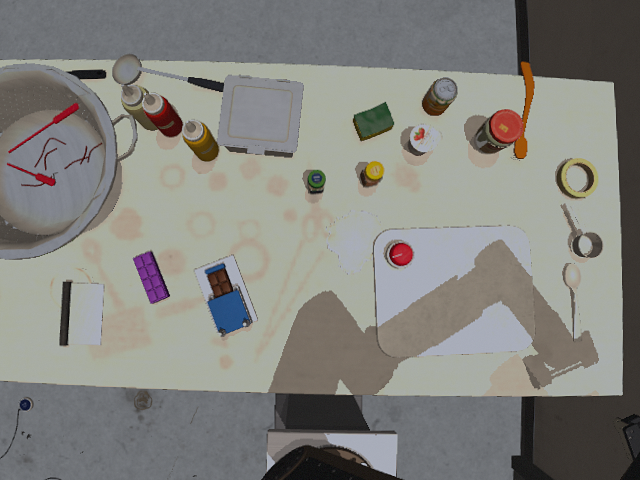

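View pics/side0.png

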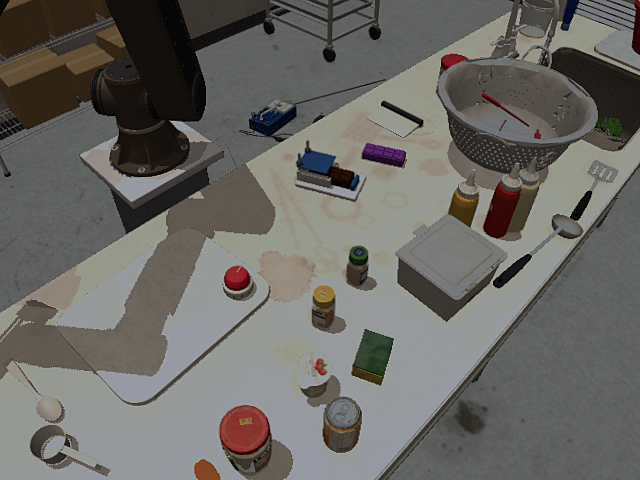

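Top view: the brown block is at about (217,282) in the mould at (226,295). The purple look-alike is at (151,277), and the blue/white thing in the side view at (270,115) stands on the floor. The target is the brown one, under the blue lip in the aluminium mould. The board spans (375–533, 228–355) with the timer at (400,253), and the jars are at (316,180) and (373,172). Next I'll enlarge the mould in both views.

```bash
python3 - <<'E'
from h import *
a=cv2.imread("pics/top0.png")[245:345,180:270]; b=cv2.imread("pics/side0.png")[130:210,285:375]
a=cv2.resize(a,None,fx=4.4,fy=4.4,interpolation=cv2.INTER_CUBIC); b=cv2.resize(b,None,fx=4.4,fy=4.4,interpolation=cv2.INTER_CUBIC)
c=np.zeros((440,792,3),np.uint8); c[:a.shape[0],:a.shape[1]]=a; c[:b.shape[0],396:396+b.shape[1]]=b
cv2.imwrite("pics/crop0.png",c)
for n,p in dict(tl=(378,232),tr=(532,230),br=(533,353),bl=(380,354)).items(): print(n,atz("top",*p,.012).round(3))
for n,p,z in (("timer",(400,253),.05),("green",(316,178),.095),("yellow",(374,170),.095)): print(n,atz("top",*p,z).round(3))
E
```

```text
tl [ 0.642 -0.1    0.012]
tr [ 0.66  -0.495  0.012]
br [ 0.351 -0.497  0.012]
bl [ 0.344 -0.111  0.012]
timer [ 0.589 -0.148  0.05 ]
green [0.755 0.059 0.095]
yellow [ 0.778 -0.075  0.095]
```

View pics/crop0.png

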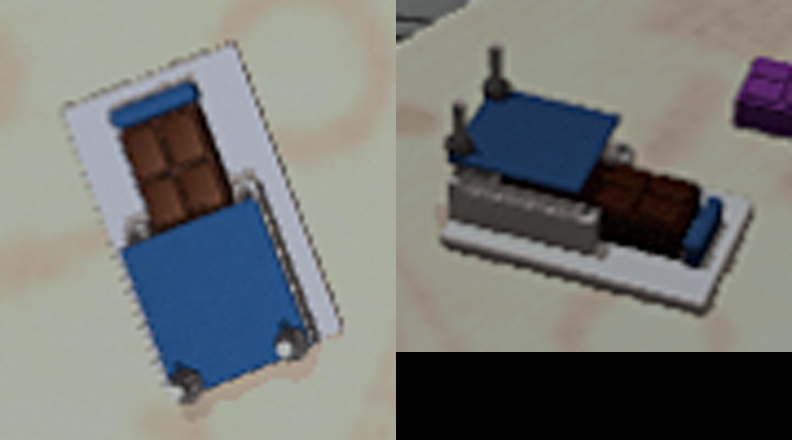

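The crop confirms it: brown 4x2-segment block, free end away from the robot, with the lip over its near half and the low wall at the far end. Plate corners in crop pixels: top view (65,105), (235,42), (340,330); side view (705,310), (750,203), (442,238). I'll fit the pose and gate height to these corners.

```bash
python3 - <<'E'
from h import *
from scipy.optimize import least_squares
obs=[("top",(86,52,12),0,(65,105)),("top",(86,-52,12),0,(235,42)),("top",(-86,-52,12),0,(340,330)),
("top",(0,39,18),1,(122,250)),("top",(0,-39,18),1,(255,195)),("top",(-86,39,18),1,(170,388)),("top",(-86,-39,18),1,(308,342)),
("side",(86,-52,12),0,(705,310)),("side",(86,52,12),0,(750,203)),("side",(-86,-52,12),0,(442,238)),
("side",(0,-39,18),1,(590,188)),("side",(0,39,18),1,(620,117)),("side",(-86,39,18),1,(493,92)),("side",(-86,-39,18),1,(450,158))]
def res(p):
    r=[]
    for n,P,g,(u,v) in obs:
        u,v=(180+u/4.4,245+v/4.4) if n=="top" else (285+(u-396)/4.4,130+v/4.4)
        X=np.array(P)/1000; X[2]+=g*p[3]
        c,s=np.cos(p[2]),np.sin(p[2]); W=[p[0]+c*X[0]-s*X[1],p[1]+s*X[0]+c*X[1],X[2]]
        a=proj(n,W); r+=[a[0]-u,a[1]-v]
    return r
s=least_squares(res,[.42,.28,.3,.05],loss="soft_l1"); print(s.x.round(4)); print(np.array(res(s.x)).reshape(-1,2).round(1).tolist())
p=s.x
c_,s_=np.cos(p[2]),np.sin(p[2])
# block: origin in mould x: -74+60=-14
for n,P in dict(blk=(-14,0),end=(46,0),grasp=(30,0)).items():
    x,y=np.array(P)/1000; print(n,(p[0]+c_*x-s_*y).round(4),(p[1]+s_*x+c_*y).round(4))
E
```

```text
[0.4802 0.2703 0.3854 0.0408]
[[-1.3, -1.1], [0.0, -1.5], [0.1, -0.7], [-1.2, -2.1], [-0.1, -1.2], [0.3, 1.3], [0.4, 0.1], [-1.2, -1.8], [0.9, -1.1], [-1.5, -1.8], [-3.5, 1.2], [0.1, 0.2], [-0.3, -1.5], [-1.8, 0.1]]
blk 0.4672 0.265
end 0.5228 0.2876
grasp 0.508 0.2816
```

Fit: mould at (0.480, 0.270), yaw 0.385 rad, with the gate lip about 41 mm above the floor (±4). The tool yaw of 1.961 already lines up with the mould's y direction. I'll carry the arm over in an outward bow.

```bash
python3 -m jog '[[20,35,2,0,0,0],[20,35,2,0,0,0],[20,35,2,0,0,0],[20,35,2,0,0,0],[20,35,2,0,0,0],[20,35,2,0,0,0],[20,35,2,0,0,0],[20,35,2,0,0,0],[20,35,2,0,0,0],[20,35,2,0,0,0],[20,35,0,0,0,0],[20,35,0,0,0,0]]' 1 60; python3 -m jog '[[0,40,0,0,0,0],[0,40,0,0,0,0],[0,40,0,0,0,0],[0,40,0,0,0,0],[0,40,0,0,0,0],[0,40,0,0,0,0],[0,40,0,0,0,0],[0,40,0,0,0,0],[0,40,0,0,0,0],[0,40,0,0,0,0],[0,40,0,0,0,0],[0,40,0,0,0,0]]'
```

```text
t: 1.3
eef_pos: [0.4981, -0.1886, 0.2405]
ee_rot: [-3.138, -0.01, 1.953]
force: [0.9, -0.6, 1.1]
width: 0.0875
t: 2.5
eef_pos: [0.4944, 0.3112, 0.2377]
ee_rot: [-3.133, -0.011, 1.954]
force: [0.9, -0.1, -0.0]
width: 0.0876
```

```bash
python3 -m jog '[[4,-16,-5,0,0,0],[5,-16,-5,0,0,0],[0,0,0,0,0,0]]'; cat >> h.py <<'E'
from scipy.spatial.transform import Rotation as Rn
def grabw(f):
    s=status.get_state(); T=np.eye(4); T[:3,:3]=Rn.from_euler("xyz",s["ee_rot"]).as_matrix(); T[:3,3]=s["eef_pos"]
    im=eyes.grab_frame("wrist"); cv2.imwrite(f,im); c=eyes.calibration("wrist"); c["cam_to_world"]=T@np.array(c["hand_eye"])
    import pickle; pickle.dump(c,open(f+".pkl","wb")); print(s["eef_pos"].round(4),s["ee_rot"].round(3)); return im
def projc(c,P):
    K=np.array(c["camera_matrix"]);T=np.linalg.inv(np.array(c["cam_to_world"]))
    p=T[:3,:3]@np.array(P)+T[:3,3]; s=np.array([p[0]/-p[2],p[1]/p[2]]); s=s*(1+c["k1"]*(s@s))
    return K[0,0]*s[0]+K[0,2],K[1,1]*s[1]+K[1,2]
E
python3 -c "
from h import *
grabw('pics/w0.png')"
```

```text
t: 2.8
eef_pos: [0.5026, 0.2828, 0.2248]
ee_rot: [-3.13, -0.01, 1.96]
force: [-0.3, -0.4, -0.1]
width: 0.0875
[0.5026 0.2828 0.2248] [-3.13 -0.01  1.96]
```

View pics/w0.png

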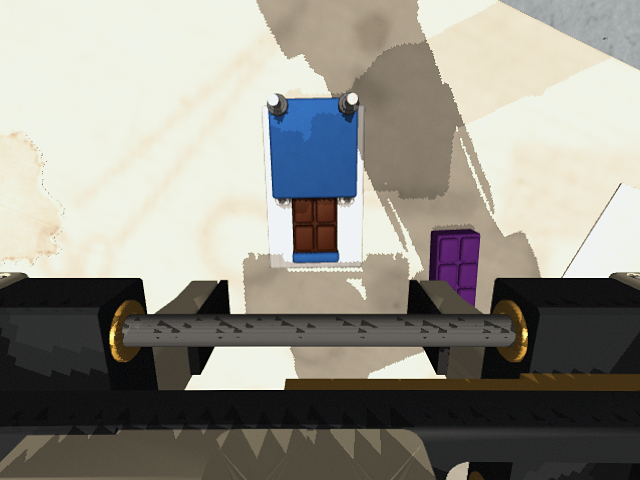

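The wrist view shows the block at (293–338, 198–252), the lip over rows 98–198 and the wall at row 257. The purple look-alike is off at (455,265). I'll enlarge the mould to refine the pose and gate height.

```bash
python3 - <<'E'
import cv2
a=cv2.imread("pics/w0.png")[85:280,255:375]
cv2.imwrite("pics/w0c.png",cv2.resize(a,None,fx=3,fy=3,interpolation=cv2.INTER_CUBIC))
E
```

```text
(no output)
```

View pics/w0c.png

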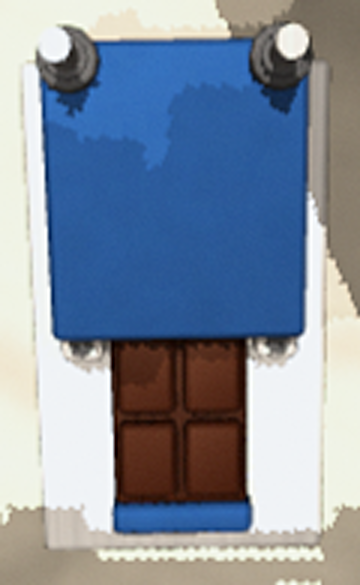

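```bash
cat > fit.py <<'E'
from h import *
import pickle
from scipy.optimize import least_squares
cw=pickle.load(open("pics/w0.png.pkl","rb"))
O=[((86,-52,12),0,(43,547)),((86,52,12),0,(322,547)),((0,-39,18),1,(54,338)),((0,39,18),1,(304,336)),((-86,39,18),1,(309,41)),((-86,-39,18),1,(40,41)),
((74,-25,-15),1,(115,531)),((74,25,-15),1,(250,530)),((46,-23,42),0,(116,502)),((46,23,42),0,(246,500))]
def pr(p,P,g):
    X=np.array(P)/1000; X[2]+=g*p[3]+(0.012 if 0 else 0); c,s=np.cos(p[2]),np.sin(p[2])
    return projc(cw,[p[0]+c*X[0]-s*X[1],p[1]+s*X[0]+c*X[1],X[2]])
def res(p):
    r=[]
    for P,g,(u,v) in O:
        P=list(P); P[2]+=12*g if g else 0
        a=pr(p,P,g); r+=[a[0]-255-u/3,a[1]-85-v/3]
    return r
for h in (None,.041,.046,.051,.056,.061):
    f=(lambda p:res(p)) if h is None else (lambda p:res([*p[:3],h]))
    s=least_squares(f,[.48,.27,.385,.045],loss="soft_l1",f_scale=.5); print(h,s.x.round(4),round(s.cost,3))
    if h is None: print(np.array(s.fun).reshape(-1,2).round(1).tolist())
E
python3 fit.py
```

```text
None [0.4796 0.2709 0.4014 0.027 ] 12.738
[[0.1, 1.8], [-0.4, 0.5], [-0.0, 0.4], [0.0, 0.0], [0.1, -0.3], [0.2, 0.6], [-0.8, 0.0], [0.4, -0.3], [-1.1, -11.1], [1.0, -11.0]]
0.041 [0.4786 0.2711 0.3963 0.045 ] 23.192
0.046 [0.4783 0.2713 0.3931 0.045 ] 28.097
0.051 [0.4782 0.2714 0.3907 0.045 ] 33.209
0.056 [0.4781 0.2715 0.3893 0.045 ] 38.518
0.061 [0.478  0.2716 0.3885 0.045 ] 44.02
```

```bash
sed -i 's/P\[2\]+=12\*g if g else 0/P[0]=p[4]*1000 if P[0]==46 else P[0]/; s/\[\*p\[:3\],h\]/[*p[:3],h,p[4]]/; s/,.045\],loss/,.045,.058],loss/' fit.py; python3 fit.py
```

```text
None [0.4793 0.2708 0.4013 0.0394 0.0579] 1.885
[[0.0, 1.6], [-0.4, 0.3], [-0.1, 0.2], [0.1, -0.2], [0.2, -0.7], [0.1, 0.2], [-0.9, -0.1], [0.4, -0.4], [-0.8, -0.0], [1.0, 0.0]]
0.041 [0.4792 0.2708 0.4014 0.0462 0.0581] 2.167
0.046 [0.4786 0.2707 0.3993 0.045  0.0587] 5.292
0.051 [0.478  0.2707 0.3967 0.0457 0.0592] 9.398
0.056 [0.4776 0.2707 0.396  0.0397 0.0596] 13.999
0.061 [0.4774 0.2706 0.3967 0.0423 0.0598] 18.972
```

Gate height is about 40–42 mm above the floor, so the passing tilt is about 6.2–9.6° and I'll aim for 8°. The block spans mould x −62 to +58, which reproduces the stated windows. I'll grasp at mould x = +25, world (0.502, 0.281).

```bash
python3 -m jog '[[-1,-2,-25,-0.005,-0.014,0.011],[0,0,-35,0,0,0],[0,0,-35,0,0,0],[0,0,-35,0,0,0],[0,0,-20,0,0,0],[0,0,0,0,0,0]]'
```

```text
t: 3.45
eef_pos: [0.5042, 0.2757, 0.0745]
ee_rot: [3.133, -0.003, 1.963]
force: [-0.4, -0.3, 0.2]
width: 0.0875
```

```bash
python3 -m jog '[[-2,5,-10,-0.006,0.007,0.008],[0,0,-15,0,0,0],[0,0,-15,0,0,0],[0,0,-10,0,0,0],[0,0,0,0,0,0]]'
```

```text
t: 3.95
eef_pos: [0.5056, 0.283, 0.0277]
ee_rot: [3.135, -0.002, 1.97]
force: [-0.2, -0.9, -0.2]
width: 0.0877
```

```bash
python3 -m jog '[[-3,-1,-6,0,0,0],[0,0,-4,0,0,0],[0,0,0,0,0,0]]'; python3 -m jog '[[0,0,0,0,0,0],[0,0,0,0,0,0],[0,0,0,0,0,0],[0,0,0,0,0,0],[0,0,0,0,0,0],[0,0,0,0,0,0],[0,0,0,0,0,0],[0,0,0,0,0,0]]' 0 50
```

```text
t: 4.25
eef_pos: [0.5033, 0.283, 0.019]
ee_rot: [3.132, -0.003, 1.971]
force: [-0.6, 0.4, 0.2]
width: 0.0874
t: 5.05
eef_pos: [0.504, 0.2835, 0.0203]
ee_rot: [3.13, -0.004, 1.971]
force: [0.1, 0.9, 0.0]
width: 0.0453
```

Gripped at 45 mm width. Now a small tilt about the lower −x edge, with a helper reporting the tilt and where the edge is.

```bash
cat > b.py <<'E'
from h import *
import json,os
s=status.get_state(); R=Rn.from_euler("xyz",s["ee_rot"]).as_matrix(); p=s["eef_pos"]
Y=.4;ex=np.array([np.cos(Y),np.sin(Y),0]);ey=np.array([-np.sin(Y),np.cos(Y),0]);M=np.array([.479,.271,0])
if not os.path.exists("g.json"): json.dump([R.tolist(),p.tolist()],open("g.json","w"))
R0,p0=map(np.array,json.load(open("g.json")))
D=R@R0.T; rv=Rn.from_matrix(D).as_rotvec()
print("t",s["t"].__round__(2),"tilt deg",np.degrees(-rv@ey).round(2),"roll",np.degrees(rv@ex).round(2),"yaw",np.degrees(rv[2]).round(2),"F mould",(s["force"]@ex).round(1),(s["force"]@ey).round(1),s["force"][2].round(1))
for n,x,z in (("rear-low",-62,12),("front-low",58,12),("rear-top",-62,42)):
    P=M+ex*x/1e3+np.array([0,0,z/1e3]); Q=p+D@(P-p0)-M; print(n,(1e3*np.array([Q@ex,Q@ey,Q[2]-.012])).round(1))
E
python3 b.py; python3 -m jog '[[0,0,2,0,0,0],[-0.5,-0.2,3.1,0.0136,-0.0321,0],[-0.5,-0.2,3.1,0.0136,-0.0321,0],[-0.5,-0.2,3.1,0.0136,-0.0321,0],[0,0,0,0,0,0]]'; python3 b.py
```

```text
t 5.05 tilt deg 0.0 roll 0.0 yaw 0.0 F mould 0.5 0.7 0.0
rear-low [-62.  -0.   0.]
front-low [58.  0.  0.]
rear-top [-62.  -0.  30.]
t: 5.55
eef_pos: [0.502, 0.2824, 0.0311]
ee_rot: [3.024, -0.004, 1.971]
force: [-0.3, -1.0, -2.3]
width: 0.0454
t 5.55 tilt deg 6.07 roll -0.02 yaw -0.05 F mould -0.6 -0.8 -2.3
rear-low [-62.9  -0.2   1.4]
front-low [56.5 -0.3 14.1]
rear-top [-66.   -0.2  31.2]
```

```bash
python3 -m jog '[[0,0,1,0.0082,-0.0193,0],[0,0,0,0,0,0]]'; python3 b.py
```

```text
t: 5.75
eef_pos: [0.5019, 0.2824, 0.0323]
ee_rot: [3.005, -0.003, 1.971]
force: [-0.1, -0.1, -1.5]
width: 0.0457
t 5.75 tilt deg 7.2 roll -0.03 yaw -0.01 F mould -0.2 -0.1 -1.5
rear-low [-62.6  -0.3   0.8]
front-low [56.5 -0.3 15.8]
rear-top [-66.3  -0.3  30.5]
```

```bash
python3 -c "
from h import *
grabw('pics/w1.png'); a=eyes.grab_frame('side')
b=cv2.imread('pics/w1.png')
o=np.zeros((600,800,3),np.uint8)
o[:450]=0
c=cv2.resize(b[40:360,190:450],None,fx=1.6,fy=1.6,interpolation=cv2.INTER_CUBIC); o[:c.shape[0],:c.shape[1]]=c
d=cv2.resize(a[130:230,290:380],None,fx=4.2,fy=4.2,interpolation=cv2.INTER_CUBIC); o[:d.shape[0],420:420+d.shape[1]]=d
cv2.imwrite('pics/c1.png',o)"
```

```text
[0.5019 0.2824 0.0323] [ 3.005e+00 -3.000e-03  1.971e+00]
```

View pics/c1.png

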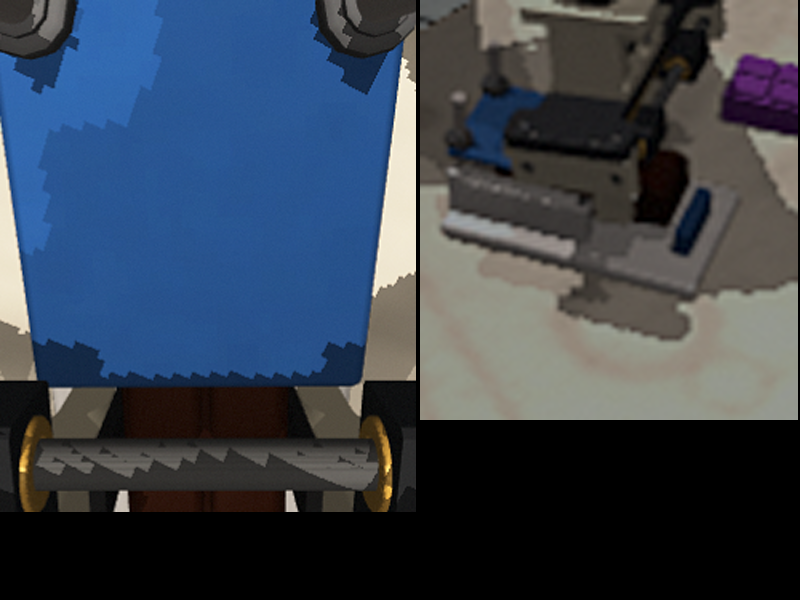

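The block's free end is raised beside the low wall and the mould hasn't moved. Drawing out along the 7.2° slant now, watching the force.

```bash
python3 -m jog '[[4.6,1.9,0.6,0,0,0],[4.6,1.9,0.6,0,0,0],[0,0,0,0,0,0]]'; python3 b.py
```

```text
t: 6.15
eef_pos: [0.5115, 0.2859, 0.0325]
ee_rot: [3.01, -0.002, 1.97]
force: [-0.3, -0.3, -1.4]
width: 0.0457
t 6.15 tilt deg 6.9 roll -0.11 yaw -0.07 F mould -0.4 -0.2 -1.4
rear-low [-52.5  -0.7   1.4]
front-low [66.6 -0.8 15.8]
rear-top [-56.1  -0.6  31.2]
```

```bash
python3 -m jog '[[4.6,1.9,1.6,0.0025,-0.0064,0],[4.6,2.1,1,0.0005,-0.001,0],[4.6,2.1,1,0.0005,-0.001,0],[0,0,0,0,0,0]]'; python3 b.py
```

```text
t: 6.55
eef_pos: [0.5254, 0.2908, 0.0346]
ee_rot: [3.005, -0.0, 1.969]
force: [-1.2, -0.4, -1.1]
width: 0.0451
t 6.55 tilt deg 7.2 roll -0.22 yaw -0.14 F mould -1.3 0.1 -1.1
rear-low [-37.7  -1.5   3.1]
front-low [81.3 -1.8 18.2]
rear-top [-41.5  -1.4  32.9]
```

```bash
python3 -m jog '[[4.3,2.6,1.4,0.0005,-0.001,0],[4.3,2.6,1.2,0.002,0,0.001],[4.3,2.6,1.2,0.002,-0.001,0.001],[4.3,2.4,1.2,0.0005,-0.001,0],[0,0,0,0,0,0]]'; python3 b.py
```

```text
t: 7.05
eef_pos: [0.5453, 0.3011, 0.0407]
ee_rot: [2.999, -0.003, 1.972]
force: [-0.4, -1.5, -1.1]
width: 0.0456
t 7.05 tilt deg 7.56 roll -0.06 yaw 0.01 F mould -0.9 -1.3 -1.1
rear-low [-15.2   0.1   8.6]
front-low [1.037e+02 1.000e-01 2.440e+01]
rear-top [-19.2   0.1  38.4]
```

```bash
python3 -m jog '[[4.6,1.9,-1,0,0,0],[4.6,1.9,0,0,0,0],[4.6,1.9,0,0,0,0],[4.6,1.9,0.3,0,0,0],[4.6,1.9,0.3,0,0,0],[0,0,0,0,0,0]]'; python3 b.py
```

```text
t: 7.65
eef_pos: [0.5713, 0.3128, 0.0412]
ee_rot: [2.996, -0.004, 1.973]
force: [0.6, -2.2, 0.8]
width: 0.0455
t 7.65 tilt deg 7.71 roll -0.01 yaw 0.07 F mould -0.3 -2.2 0.8
rear-low [13.4  0.6  8.9]
front-low [132.3   0.8  25. ]
rear-top [ 9.4  0.6 38.7]
```

The rear end is past the lip, so it is free. Lifting now and levelling the block on the way up.

```bash
python3 -m jog '[[4,2,8,0,0,0],[4,2,15,0,0,0],[0,0,25,0,0,0],[0,0,30,0,0,0],[0,0,30,-0.02,0.045,0],[0,0,20,-0.02,0.045,0],[0,0,10,-0.012,0.03,0],[0,0,0,0,0,0]]'; python3 b.py; python3 -c "
from h import *
im=grabw('pics/w2.png'); a=eyes.grab_frame('side')
o=np.vstack([cv2.resize(im[180:480],(600,281)),cv2.resize(a[60:300,200:500],(600,319) if 0 else (390,312)) if 0 else cv2.resize(a[60:210,200:500],(600,300))]); cv2.imwrite('pics/c2.png',o)"
```

```text
t: 8.45
eef_pos: [0.5795, 0.3204, 0.187]
ee_rot: [3.127, -0.008, 1.973]
force: [0.1, -0.3, -2.9]
width: 0.0457
t 8.45 tilt deg 0.2 roll 0.24 yaw 0.13 F mould -0.0 -0.3 -2.9
rear-low [ 21.9   4.3 166.4]
front-low [141.9   4.6 166.8]
rear-top [ 21.8   4.2 196.4]
[0.5795 0.3204 0.187 ] [ 3.127 -0.008  1.973]
```

View pics/c2.png

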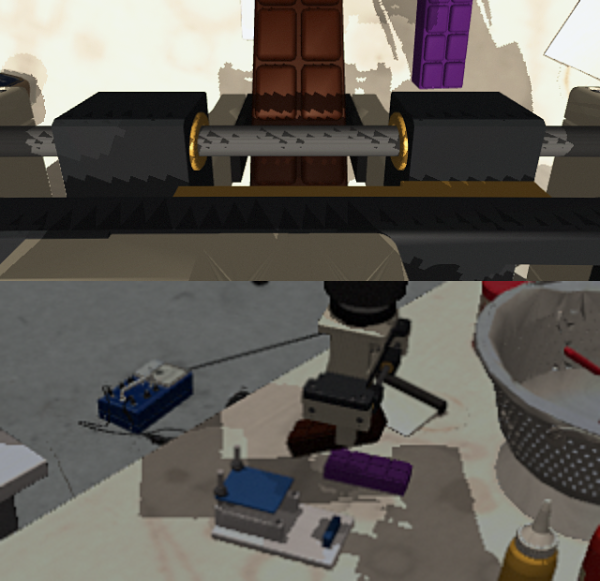

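The block is held level and free, weighing about 0.29 kg, and the mould stands in place. Checking the joints for the turn, then the carry to the board.

```bash
python3 -c "
from h import *
print(status.get_state()['q'].round(3))"; python3 -m jog '[[-5,-35,5,0,0,0.1],[-5,-40,5,0,0,0.1],[-5,-40,0,0,0,0.1],[-5,-40,0,0,0,0.1],[-5,-40,0,0,0,0.1],[-5,-40,0,0,0,0.1]]'; python3 -c "
from h import *
print(status.get_state()['q'].round(3))"
```

```text
[ 0.798  0.354 -0.092 -0.002 -1.11  -1.966]
t: 9.15
eef_pos: [0.5417, 0.0804, 0.1869]
ee_rot: [3.132, -0.008, 2.602]
force: [-0.2, -0.8, -1.1]
width: 0.0456
[ 0.497  0.18  -0.323 -0.013 -1.063 -1.03 ]
```

```bash
python3 -m jog '[[-5,-38,0,0,0,0.06],[-5,-38,0,0,0,0.06],[-5,-38,0,0,0,0.06],[-5,-38,0,0,0,0.06],[-5,-38,0,0,0,0.06],[-5,-38,0,0,0,0.06],[-5,-38,0,0,0,0.06],[-5,-38,0,0,0,0.06],[-5,-38,0,0,0,0.06],[-5,-30,0,0,0,0.03],[0,0,0,0,0,0]]'; python3 b.py|head -1
```

```text
t: 10.25
eef_pos: [0.4764, -0.3079, 0.1757]
ee_rot: [3.133, -0.011, -3.085]
force: [0.1, -0.1, -1.9]
width: 0.0459
t 10.25 tilt deg -0.36 roll 0.28 yaw 70.32 F mould 0.1 -0.1 -1.9
```

```bash
cat > l.py <<'E'
from h import *
import json
s=status.get_state(); R=Rn.from_euler("xyz",s["ee_rot"]).as_matrix(); R0,p0=map(np.array,json.load(open("g.json")))
z=R@R0.T@[0,0,1]; bx=R@R0.T@[np.cos(.4),np.sin(.4),0]; c=s["eef_pos"]-bx*.0297
print("turn to level",np.cross(z,[0,0,1]).round(4),"block yaw",np.arctan2(bx[1],bx[0]).round(4),"centre",c.round(4),"under z",(s["eef_pos"][2]-.0083).round(4),s["force"].round(1))
E
python3 l.py; python3 -m jog '[[6,4,-20,0,0,-0.015],[5,4,-30,0,0,-0.01],[0,0,-30,0,0,0],[0,0,-20,0,0,0],[0,0,0,0,0,0]]'; python3 l.py; python3 -c "
from h import *
a=eyes.grab_frame('top'); cv2.imwrite('pics/t2.png',a); cv2.imwrite('pics/t2c.png',cv2.resize(a[200:400,340:570],None,fx=3,fy=3,interpolation=cv2.INTER_CUBIC))"
```

```text
turn to level [ 0.0026 -0.007   0.    ] block yaw 1.6273 centre [ 0.478  -0.3376  0.1758] under z 0.1674 [ 0.1 -0.1 -1.9]
t: 10.75
eef_pos: [0.4835, -0.2984, 0.0694]
ee_rot: [3.133, -0.011, -3.115]
force: [-0.9, 0.2, -1.7]
width: 0.0457
turn to level [ 0.0026 -0.0067  0.    ] block yaw 1.5971 centre [ 0.4843 -0.3281  0.0695] under z 0.0611 [-0.9  0.2 -1.7]
```

View pics/t2c.png

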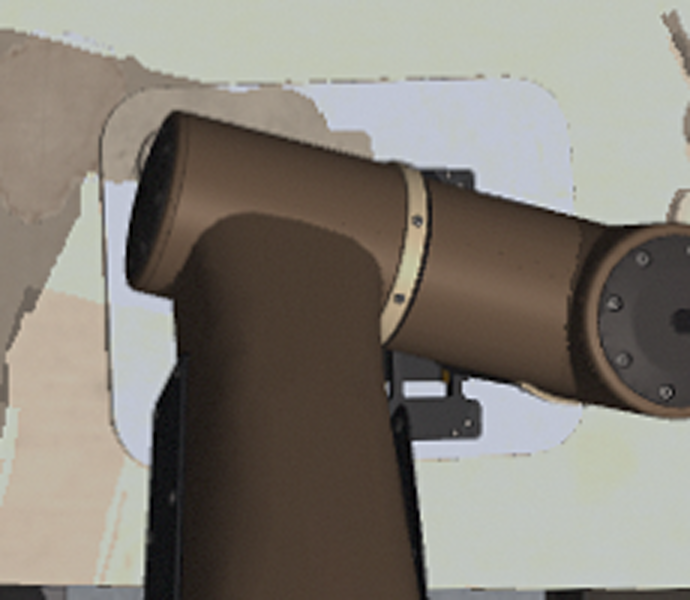

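The gripper is over the board at about (430,300), well clear of the timer, and the board edges match my axis. Lowering and feeling for contact.

```bash
python3 -m jog '[[0,0,-15,0.0026,-0.007,0],[0,0,-13,0,0,0],[0,0,-8,0,0,0],[0,0,0,0,0,0]]'; python3 l.py;  python3 -m jog '[[0,0,-3,0,0,0],[0,0,-3,0,0,0],[0,0,0,0,0,0]]'; python3 l.py
```

```text
t: 11.2
eef_pos: [0.489, -0.2984, 0.041]
ee_rot: [3.136, 0.008, -3.111]
force: [0.9, -0.5, -2.1]
width: 0.0457
turn to level [ 0.0049  0.0125 -0.    ] block yaw 1.6012 centre [ 0.4899 -0.3281  0.0412] under z 0.0327 [ 0.9 -0.5 -2.1]
t: 11.5
eef_pos: [0.4907, -0.2986, 0.0385]
ee_rot: [3.138, 0.013, -3.11]
force: [-0.6, 0.3, 0.8]
width: 0.0456
turn to level [ 0.0067  0.0169 -0.    ] block yaw 1.6022 centre [ 0.4916 -0.3283  0.0387] under z 0.0302 [-0.6  0.3  0.8]
```

```bash
python3 -c "
from h import *
s=status.get_state();print(s['q'].round(3),s['moment'].round(2),s['joint_efforts'].round(1))"
```

```text
[-0.211  0.381 -0.44  -0.01  -0.738  0.25 ] [-0.26  0.41 -0.06] [  0.8 -51.4  21.5   4.7   0.4   0.1]
```

```bash
python3 -c "
from h import *
grabw('pics/w3.png'); a=eyes.grab_frame('side')
b=cv2.imread('pics/w3.png')
d=cv2.resize(a[180:420,0:300],(600,480),interpolation=cv2.INTER_CUBIC); c=cv2.resize(b,(200,150))
o=np.zeros((480,800,3),np.uint8); o[:,:600]=d; o[:150,600:]=c
cv2.imwrite('pics/c3.png',o)"
```

```text
[ 0.4907 -0.2986  0.0385] [ 3.138  0.013 -3.11 ]
```

View pics/c3.png

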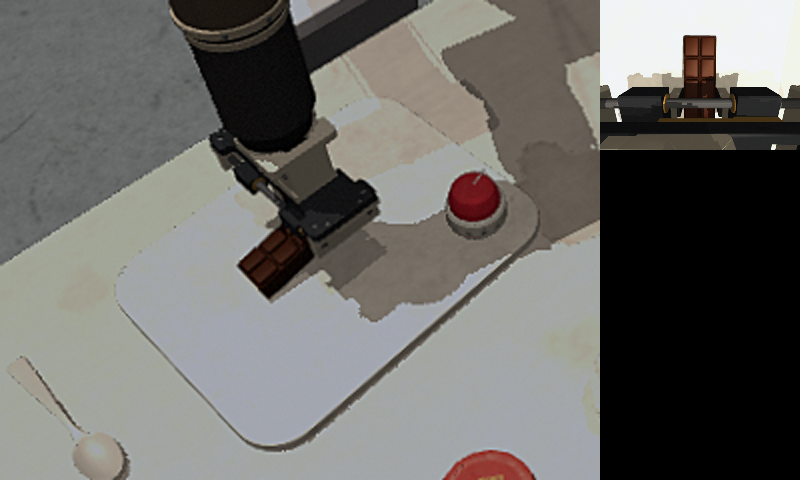

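The side view suggests the block's free end has drooped about the pads, so it touches before the grip does. I'll measure the droop in the wrist picture, with no new view needed.

```bash
cat > d.py <<'E'
from h import *
import pickle,sys,json
f=sys.argv[1]; im=cv2.imread(f).astype(int); c=pickle.load(open(f+".pkl","rb"))
m=((im[:,:,2]>1.25*im[:,:,0]+15)&(im[:,:,2]<170)&(im[:,:,2]-im[:,:,0]>20)); m[:,:240]=0; m[:,400:]=0; m[290:]=0
n,l,st,_=cv2.connectedComponentsWithStats(cv2.morphologyEx(m.astype(np.uint8),cv2.MORPH_CLOSE,np.ones((7,7))))
k=1+np.argmax(st[1:,4]); ys,xs=np.where(l==k); top=ys.min(); r=(ys>top+3)&(ys<top+10)
L=np.median([xs[ys==y].min() for y in range(top+3,top+10)]); Rr=np.median([xs[ys==y].max() for y in range(top+3,top+10)])
print("rear edge row",top,"cols",L,Rr,st[k])
s=status.get_state(); R=Rn.from_euler("xyz",s["ee_rot"]).as_matrix(); R0,p0=map(np.array,json.load(open("g.json")))
T=np.array(c["cam_to_world"]); p=(T@np.linalg.inv(np.array(c["hand_eye"])))[:3,3]; Rt=(T@np.linalg.inv(np.array(c["hand_eye"])))[:3,:3]
D=Rt@R0.T; ex=D@[np.cos(.4),np.sin(.4),0]; ez=D@[0,0,1]; ey=np.cross(ez,ex)
g=p-Rt[:,2]*.019  # grasp point, block frame x=30, z=8.3+19
for dr in range(-2,19,2):
    q=Rn.from_rotvec(-ey*np.radians(dr)); a=[projc(c,g+q.apply(ex*-.0897+ez*.0027+ey*y)) for y in(-.023,.023)]
    print(dr,np.round(a,1).tolist(), "rear low z",(g+q.apply(ex*-.0897-ez*.0273))[2].round(4))
E
python3 d.py pics/w3.png; python3 d.py pics/w2.png|head -3
```

```text
rear edge row 114 cols 268.0 371.0 [  267   114   105   176 17767]
-2 [[255.0, 96.0], [386.0, 96.3]] rear low z 0.034
0 [[256.5, 96.6], [384.3, 96.9]] rear low z 0.0308
2 [[257.9, 97.5], [382.8, 97.7]] rear low z 0.0277
4 [[259.2, 98.7], [381.3, 98.9]] rear low z 0.0246
6 [[260.5, 100.1], [379.8, 100.3]] rear low z 0.0216
8 [[261.8, 101.7], [378.4, 101.9]] rear low z 0.0186
10 [[263.0, 103.6], [377.0, 103.8]] rear low z 0.0156
12 [[264.1, 105.6], [375.7, 105.8]] rear low z 0.0127
14 [[265.3, 107.9], [374.5, 108.0]] rear low z 0.0099
16 [[266.3, 110.3], [373.3, 110.4]] rear low z 0.0071
18 [[267.4, 112.8], [372.1, 113.0]] rear low z 0.0044
rear edge row 131 cols 273.0 363.0 [  269   131    99   159 14904]
-2 [[255.0, 92.8], [386.2, 93.0]] rear low z 0.1815
0 [[256.4, 93.5], [384.6, 93.7]] rear low z 0.1784
```

The block has pivoted about the pads. It droops about 12–14°, and its rear edge is now just touching the board (0.012). Lowering further lays it flat about that edge, so I'll go down gently while keeping the tool upright.

```bash
python3 -m jog '[[0,0,-3,0.006,0.015,0],[0,0,-4,0.002,0.004,0],[0,0,-4,0,0,0],[0,0,-4,0,0,0]]'; python3 l.py;  python3 -m jog '[[0,0,-4,0,0,0],[0,0,-4,0,0,0],[0,0,0,0,0,0]]'; python3 l.py
```

```text
t: 12.0
eef_pos: [0.4931, -0.2982, 0.0263]
ee_rot: [3.129, -0.003, -3.109]
force: [-1.4, 3.9, 6.6]
width: 0.0456
turn to level [-0.0015  0.0011  0.    ] block yaw 1.6029 centre [ 0.494  -0.3279  0.0263] under z 0.018 [-1.4  3.9  6.6]
t: 12.3
eef_pos: [0.494, -0.298, 0.0219]
ee_rot: [3.129, -0.003, -3.108]
force: [-0.8, -0.7, -1.8]
width: 0.0457
turn to level [-0.0011  0.0015  0.    ] block yaw 1.6044 centre [ 0.495  -0.3277  0.0218] under z 0.0136 [-0.8 -0.7 -1.8]
```

```bash
python3 -m jog '[[0,0,-3,0,0,0],[0,0,0,0,0,0]]'; python3 l.py;  python3 -m jog '[[0,0,-3,0,0,0],[0,0,0,0,0,0]]'; python3 l.py; python3 -c "
from h import *
grabw('pics/w4.png')"; python3 d.py pics/w4.png | head -4
```

```text
t: 12.5
eef_pos: [0.4947, -0.2982, 0.0216]
ee_rot: [3.13, -0.002, -3.107]
force: [-0.1, 0.4, -1.7]
width: 0.0457
turn to level [-0.0005  0.0024  0.    ] block yaw 1.6054 centre [ 0.4958 -0.3279  0.0216] under z 0.0133 [-0.1  0.4 -1.7]
t: 12.7
eef_pos: [0.4953, -0.2984, 0.0216]
ee_rot: [3.131, -0.001, -3.106]
force: [0.2, 0.4, -2.4]
width: 0.0456
turn to level [ 0.0002  0.0033 -0.    ] block yaw 1.6064 centre [ 0.4963 -0.328   0.0216] under z 0.0133 [ 0.2  0.4 -2.4]
[ 0.4953 -0.2984  0.0216] [ 3.131e+00 -1.000e-03 -3.106e+00]
rear edge row 107 cols 261.0 377.0 [  260   107   118   183 19907]
-2 [[255.0, 96.0], [385.9, 96.3]] rear low z 0.0165
0 [[256.5, 96.6], [384.3, 96.9]] rear low z 0.0133
2 [[257.9, 97.5], [382.7, 97.7]] rear low z 0.0102
```

```bash
python3 -c "
from h import *
a=eyes.grab_frame('side'); b=cv2.imread('pics/w4.png')
d=cv2.resize(a[240:360,80:220],(560,480),interpolation=cv2.INTER_CUBIC); c=cv2.resize(b[80:320,260:380],(240,480),interpolation=cv2.INTER_CUBIC)
cv2.imwrite('pics/c4.png',np.hstack([d,c]))"
```

```text
(no output)
```

View pics/c4.png

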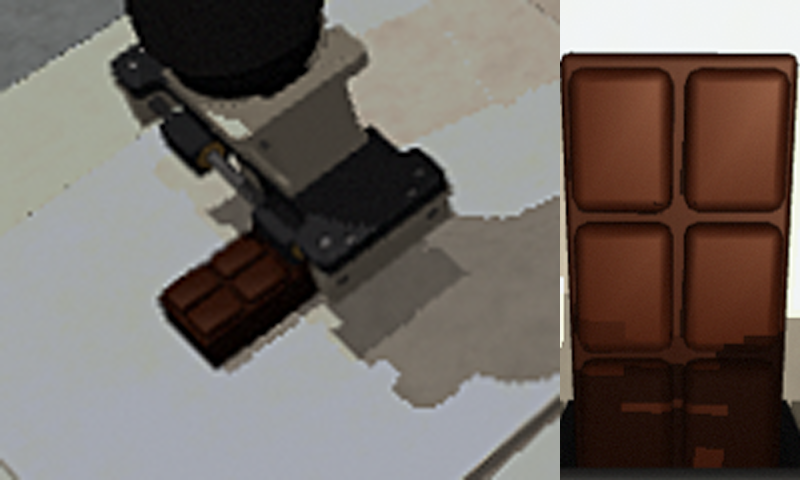

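```bash
python3 -m jog '[[0,0,-6,0,-0.002,0],[0,0,-2,0,0,0]]'; python3 l.py;python3 -c "
from h import *
grabw('pics/w5.png')"; python3 d.py pics/w5.png | head -1
```

```text
t: 13.0
eef_pos: [0.4955, -0.2991, 0.0191]
ee_rot: [3.133, 0.001, -3.103]
force: [-1.5, 2.6, 7.1]
width: 0.0457
turn to level [ 0.0023  0.0052 -0.    ] block yaw 1.6092 centre [ 0.4967 -0.3288  0.0192] under z 0.0108 [-1.5  2.6  7.1]
[ 0.4955 -0.2991  0.0191] [ 3.133e+00  1.000e-03 -3.103e+00]
rear edge row 108 cols 261.0 379.0 [  260   108   120   182 20021]
```

Contact is now 7 N with the block essentially flat on the board. Releasing.

```bash
python3 -m jog '[[0,0,0,0,0,0],[0,0,0,0,0,0],[0,0,0,0,0,0],[0,0,0,0,0,0],[0,0,0,0,0,0]]' 0.75; python3 -m jog '[[0,0,2,0,0,0],[0,0,10,0,0,0],[0,0,20,0,0,0],[0,0,30,0,0,0],[0,0,40,0,0,0],[0,0,30,0,0,0],[0,0,0,0,0,0]]' 0.9; python3 -c "
from h import *
grabw('pics/w6.png')"
```

```text
t: 13.55
eef_pos: [0.4955, -0.2993, 0.0175]
ee_rot: [3.132, -0.0, -3.103]
force: [-0.1, -0.3, -0.4]
width: 0.0655
t: 14.25
eef_pos: [0.4937, -0.2993, 0.1564]
ee_rot: [3.132, -0.003, -3.103]
force: [-0.8, -0.9, 0.5]
width: 0.0785
[ 0.4937 -0.2993  0.1564] [ 3.132e+00 -3.000e-03 -3.103e+00]
```

Moving the arm up and away so the top camera can check the result.

```bash
python3 -m jog '[[0,20,30,0,0,0],[0,40,30,0,0,0],[0,45,10,0,0,0],[0,45,0,0,0,0],[0,45,0,0,0,0],[0,45,0,0,0,0],[0,45,0,0,0,0],[0,45,0,0,0,0],[0,45,0,0,0,0],[0,0,0,0,0,0]]'; python3 -c "
from h import *
a=eyes.grab_frame('top');b=eyes.grab_frame('side'); cv2.imwrite('pics/tf.png',a); cv2.imwrite('pics/sf.png',b)
cv2.imwrite('pics/cf.png',np.vstack([cv2.resize(a[140:360,180:560],(600,347)),cv2.resize(b[200:400,20:380],None,fx=1.2,fy=1.2,interpolation=cv2.INTER_CUBIC) if 0 else cv2.resize(b[230:380,50:410],(600,250))]))"
```

```text
t: 15.3
eef_pos: [0.4859, 0.0893, 0.223]
ee_rot: [3.129, -0.012, -3.109]
force: [-0.6, -0.6, 0.8]
width: 0.079
```

View pics/cf.png

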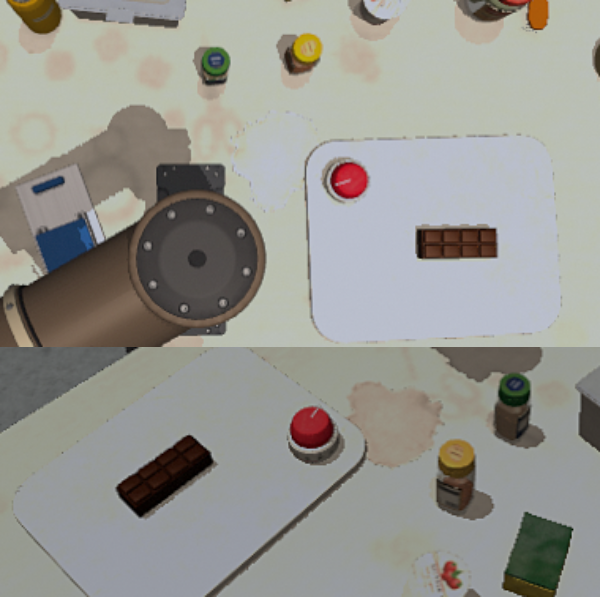

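The block lies flat, segments up, parallel to the board and about 35 mm from its centre. The mould looks slightly shifted, so I'll compare before and after numerically.

```bash
python3 - <<'E'
from h import *
a=cv2.imread("pics/top0.png");b=cv2.imread("pics/tf.png")
for n,(x0,y0,x1,y1),z in (("mould end",(192,250,240,292),.02),("wall+block",(203,260,232,275),.03),("timer cap",(388,241,413,266),.05),("green",(305,167,328,195),.09),("yellow",(362,158,386,188),.09)):
    t=a[y0:y1,x0:x1]; s=b[y0-22:y1+22,x0-22:x1+22]; r=cv2.matchTemplate(s,t,cv2.TM_CCOEFF_NORMED); _,v,_,l=cv2.minMaxLoc(r)
    d=np.array(l)-22; print(n,d,round(v,2),(atz("top",x0+d[0],y0+d[1],z)-atz("top",x0,y0,z)).round(3))
hsv=cv2.cvtColor(b,cv2.COLOR_BGR2HSV)
g=b[:,:,0:3].max(2); m=np.zeros(g.shape,np.uint8); m[270:320,430:510]=g[270:320,430:510]<150
r=cv2.minAreaRect(np.argwhere(m)[:,::-1].astype(np.float32)); q=cv2.boxPoints(r); W=np.array([atz("top",*p,.042) for p in q]); print(W.round(4).tolist(),W.mean(0).round(3)); e=W[1:]-W[:-1]; print([(round(float(np.hypot(*v[:2])),3),round(float(np.arctan2(v[1],v[0])),3)) for v in e])
for n,f in(("before","top0"),("after","tf")):
    i=cv2.imread(f"pics/{f}.png").astype(int); k=(i[:,:,0]>i[:,:,2]+50)&(i[:,:,0]>90); k[:240]=0;k[283:]=0;k[:,:185]=0;k[:,245:]=0; yy,xx=np.where(k&(np.arange(480)[:,None]<273)); print(n,"wall px",xx.mean().round(1),yy.mean().round(1),len(xx))
E
```

```text
mould end [-2 19] 0.6 [-0.046  0.003  0.   ]
wall+block [11 13] 0.73 [-0.03  -0.028  0.   ]
timer cap [0 0] 1.0 [0. 0. 0.]
green [0 0] 1.0 [0. 0. 0.]
yellow [0 0] 1.0 [0. 0. 0.]
[[0.5227, -0.2556, 0.042], [0.5257, -0.3825, 0.042], [0.4748, -0.3826, 0.042], [0.4723, -0.2561, 0.042]] [ 0.499 -0.319  0.042]
[(0.127, -1.547), (0.051, -3.139), (0.127, 1.591)]
before wall px 214.4 268.4 73
after wall px 216.0 255.0 1
```

```bash
python3 -m jog '[[0,-40,0,0,0,0],[0,-40,0,0,0,0],[0,-40,0,0,0,0],[0,-40,0,0,0,0],[0,-20,0,0,0,0],[0,0,0,0,0,0]]'; python3 - <<'E'
from h import *
a=cv2.imread("pics/top0.png");b=eyes.grab_frame("top"); cv2.imwrite("pics/tg.png",b)
def h(i):
    q=cv2.cvtColor(i,cv2.COLOR_BGR2HSV); k=((abs(q[:,:,0].astype(int)-106)<12)&(q[:,:,1]>110)&(q[:,:,2]>40)).astype(np.uint8); k[:235]=0;k[350:]=0;k[:,:170]=0;k[:,275:]=0
    n,l,s,c=cv2.connectedComponentsWithStats(k); return [(s[j,4],s[j,:4].tolist(),c[j].round(1).tolist()) for j in range(1,n) if s[j,4]>20]
print(h(a));print(h(b))
c=lambda i:cv2.resize(i[235:345,175:275],(400,440),interpolation=cv2.INTER_CUBIC)
cv2.imwrite("pics/cmp.png",np.hstack([c(a),c(b)]))
E
```

```text
t: 16.0
eef_pos: [0.4813, -0.1055, 0.2207]
ee_rot: [3.131, -0.017, -3.114]
force: [0.1, -1.0, -0.3]
width: 0.0789
[(np.int32(93), [205, 264, 20, 10], [214.6, 268.7]), (np.int32(1127), [208, 290, 42, 43], [228.2, 311.2])]
[(np.int32(86), [201, 252, 20, 10], [210.2, 256.7]), (np.int32(1112), [203, 278, 41, 43], [223.0, 299.3])]
```

View pics/cmp.png

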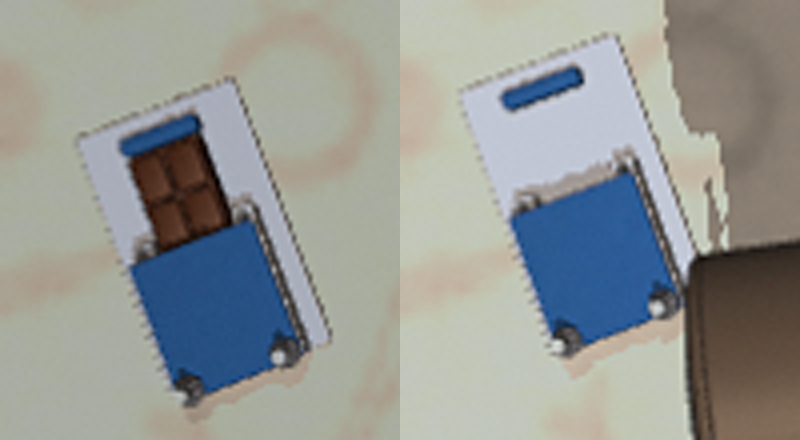

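The mould slid about 12.8 px × 2.4 mm ≈ 30–31 mm along its own length. It is level and inside the 40 mm limit, and pushing it back would risk more than it gains. Timer and jars show zero shift, so I'm handing in.

```bash
python3 -c "
from h import *
print(np.hypot(*(atz('top',210.2,256.7,.025)-atz('top',214.6,268.7,.025))[:2]).round(4),np.hypot(*(atz('top',223,299.3,.059)-atz('top',228.2,311.2,.059))[:2]).round(4)); workorder.job_done()"
```

```text
0.0311 0.0303
the job is handed in; nothing more can be done
```

I drew the chocolate block out of the mould at about 7.2–7.7° (gate lip about 41 mm above the floor), laid it on the board, released it and handed the job in. It took about 16 s of the 56 s allowed, and no verdict was reported.

**Last checks from the top and side cameras:**
- **Block:** it lies flat by eye in both views, segments up. Its centre is near (0.499, −0.319), about 20 mm from the board's centre, and its angle is within about 0.01 rad of the board's long side.
- **Timer and jars:** no shift between the first picture and the last.
- **Gripper:** open and well clear, touching nothing.

**What did not go cleanly:**
- **Mould:** it slid about 30–31 mm along its own length while the block was drawn out, and the force readings did not clearly show it. It looks level and is inside the 40 mm limit, so I left it rather than risk pushing it back.
- **Grip:** the block turned in the pads and drooped by at least 12–14° while carried. I laid it flat by lowering its rear edge onto the board first, with about 7 N of contact. I did not measure its final flatness as an angle.

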